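Brush out the storage jar with the brush from the crowded utensil crate

TASK

Pick the green-handled jar brush out of the crowded utensil crate and brush out the open stoneware jar with it: push the bristles straight down the middle until you feel them press on the bottom, draw them up most of the jar's height, and press down to the bottom again, three times down in all, gently, without shoving or tipping the jar. Then put the brush back into the crate the way it was, bristles down on the crate's floor and handle up above the rim, and let go; leave the other utensils, the pepper mill and sugar shaker where they are.

Things in the scene. Friction and masses are not known exactly. Their poses are not given: they have to be found in the camera images.
- brush: the jar brush, only utensil with a green handle; 200 mm long, 0.11 kg. Starts head down in the crate, 36 deg from vertical, handle out over the near (-x) rim. Origin on its axis 25 mm above the bristle tip, z towards the handle's end. From the tip: stiff bristle core 50 mm across, round end, 0-70 mm (loose tufts 62 mm across); stem to 95; handle 20 wide (y) x 14 thick (x), 95-200 mm
- brush_tip (a point): tip of the bristles, on the brush's axis, 25 mm below the brush's origin. The round bristle end is springy: pressed along the axis it gives up to 10 mm at 1.2 N per mm, then it is hard; this point does not move with it
- brush_grip (a point): point on the brush's axis in the handle, 170 mm from the tip and 30 mm from the handle's end: a good place to grip across the 20 mm width (brush's y, level at the start); about the last 75 mm of the handle stand clear of the rim
- crate: narrow wooden utensil crate, fixed; origin under its centre, z up; 106 (x) x 336 (y) x 110 mm high, walls and floor 8 mm. Long sides face -x (near rim) and +x (far rim). Six utensils stand in it crossed, in any order: three lean over the near rim 100 mm apart, three over the far rim in the gaps, feet against the other long wall, upper ends up to 175 mm above the slab
- jar: open straight stoneware jar, buff, loose, about 0.75 kg; origin at the centre of its underside, z up; 92 mm across and 128 mm high, bore 76 mm across in the narrowest place. Hand-thrown: its hard bottom is somewhere between 10 and 28 mm thick, differing from jar to jar, so the bottom has to be felt for
- jar_rim (a point): centre of the jar's mouth, 128 mm above its underside
- spoon: wooden spoon, 198 mm, bowl (52 mm across) up, leans over the crate's near rim; origin inside the crate near its foot, z along it towards its upper end; must stay where it is
- pastry_brush: flat pastry brush with a reddish brown wooden handle up, 195 mm, leans over the crate's near rim; origin inside the crate near its foot, z along it towards its upper end; must stay where it is
- turner: steel turner with slots, blade (66 mm wide) up, 205 mm, leans over the crate's far rim; origin inside the crate near its foot, z along it towards its upper end; must stay where it is
- whisk: steel balloon whisk, wires (48 mm across) up, 206 mm, leans over the crate's far rim; origin inside the crate near its foot, z along it towards its upper end; must stay where it is
- spatula: dark wooden spatula, blade (48 mm wide) up, 200 mm, leans over the crate's far rim; origin inside the crate near its foot, z along it towards its upper end; must stay where it is
- pepper_mill: dark wooden pepper mill, 58 mm across, 173 mm high; origin under its centre; leave alone
- sugar_shaker: frosted glass sugar shaker with a steel cap, 72 mm across, 136 mm high; origin under its centre; leave alone
There are look-alikes about, which are no part of the job. Leave any black or red look-alike of the jar alone.

How it is judged:
By the outcome, as a careful person would: the job done as asked, in the order asked, and still so for the second after the job is handed in, with the robot touching nothing.
It also fails if it takes over 67 s, if anything falls off the work surface, if the arm or the gripper's body presses on something with over 40 N, if the wrist force passes 120 N, or if a joint passes its speed limit or range.

ROBOT

A 6-joint arm with a two-finger parallel gripper is mounted at the origin on the work surface. World frame = base frame: x ahead of the robot, y to its left, z up, the work surface at z = 0. Lengths are in mm, angles in rad, forces in N, time in s.
With the tool pointing down it reaches from about 400 to 825 mm from the base axis. Payload 7 kg.
Tool frame: the origin (TCP) lies midway between the tips of the shut fingers; the grasp point (between the pads) lies 19 mm behind it; z points along the fingers, y is the line along which they close (so a half turn about z gives the same grasp; the last joint's range is limited). The gripper opens to 85 mm and grips with 20 to 120 N. Pads are 22 mm wide; open, the fingers measure 114 mm over their backs; the gripper's body (76 mm by 85 mm) begins 54 mm behind the grasp point. The pads swing forward as they close: fully open they stand 13 mm farther back than shut.
Start: joints at [-0.939, 0.359, 0.012, 0, -1.224, -0.288], TCP at [227.493, -635.486, 231.302] pointing down, gripper open.
Joint ranges: [-3.07, 3.07], [-1.43, 2.12], [-1.02, 1.25], [-3.03, 1.67], [-3.05, -0], [-3.03, 3.03]. Speed limits (rad/s): [2.39, 2.39, 3.01, 3.14, 3.14, 3.14].

INTERFACE

Orientations are given as a unit quaternion [w, x, y, z].
In Python, from workcell import manip gives the robot as it stands. The module is installed in compiled form; this text tells all that it offers.
- The arm moves only by the shell command python3 -m pendant 'ROWS' [FORCE]. ROWS is JSON, a list that holds one entry, the list of rows, each a list of 7 numbers: the turn, a rotation vector about the tool's x, y, z in degrees, then the shift along the tool's x, y, z in m, then the gripper's target within -1 to 1 (fully open at 1, half-way at 0, shut at -1). In form: [[[rx, ry, rz, tx, ty, tz, grip], ...]]. A call has 1 to 20 rows; each row is the pose to reach, as a shift and turn from the pose commanded when the call began, along the tool's axes at that moment; what a row does not reach only later rows make up. A row lasts 1/12 s, in which the tool goes at most 41.7 mm and 7.16 degrees, less where a joint would pass 70% of its speed; a pose out of reach is approached as far as the arm can. A call with a gripper value outside its range is refused whole. The fingers move at their own pace and stop on an object; FORCE is the grip in N (left out, the last holds). Time passes only in rows, so rows that repeat a pose let the fingers close. It gives the time, the measured TCP pose, the force, the opening and the grip force at its end, in the units of the state.
- manip.read_state(): the state, without advancing time (a new reading comes with each control period).
- manip.camera(name): name is "scene" or "side" or "wrist"; returns the picture (480x640x3 uint8, red, green, blue); there is no depth.
- manip.calibration(name): a dict with "mtx" (3x3 intrinsics, pixels), "pose" (4x4, takes a point from camera to world coordinates). Camera axes: x right, y down, z forward; pixel columns grow to the right and rows downward; lengths in mm; the calibration is good to about 2 mm. A picture is of the moment at which its call begins: read the wrist's pose just before it. calibration takes no time and is no camera call; for the wrist camera it gives the pose at the moment of the call.
- manip.hand_in(): hands the job in; it is judged then, once.
Trained networks look in the newest picture that a camera, given by its name, has taken for a name from the list of things; names that differ only in an ending like _2 or _b are one class to them, and where a whole thing is asked for, a point or a joint stands for the part that bears it (a point fixed in the world has none). Each returns a list of dicts, best first, with "score" (0 to 1); they miss things now and then, are a little off and sometimes report something else, mostly with a low value. They report only what shows in the picture. A call takes as long as a camera call. They do not tell look-alikes from the thing itself.
- manip.boxes_of(camera, target): "location" ([row, column] in pixels, amid what is visible of it).
- manip.pinpoint(camera, target): "location" ([row, column] in pixels: a listed point, or the origin of a listed thing).
The state is a dict: "clock": time; "q": joint angles; "joint_velocities": joint speeds; "effort": joint torques, N m; "tool_pos": TCP position; "tool_rot": TCP orientation; "force": force on the tool from outside, world axes, zero at the start; "torque": the same for the moment, N m; "grip_width": finger opening in mm; "finger_force": force on a finger pad.
Only numpy, scipy, OpenCV 4.12 (cv2) and the standard library are available. Lean on these libraries where they do the work, as an engineer would, in place of code of your own. Each camera call takes 0.05 s, during which the arm holds its last target. There are 200 camera calls.

## Working session

There is one attempt and no reset: what is moved stays moved. The work goes in short steps, Python scripts to look and compute and a shell command to move; the robot and the scene stay as the last step left them, time stands still between calls to the robot, and variables do not carry over. Pictures are saved under pics/ and viewed, at most 10 in all, crops included, and the job is handed in when it is done.

```bash
mkdir -p pics; cat > h.py <<'E'
import numpy as np, cv2
from workcell import manip
from scipy.spatial.transform import Rotation as R
np.set_printoptions(precision=2,suppress=True)
def ray(cam,loc,cal=None):
    c=cal or manip.calibration(cam); K=np.array(c["mtx"]);T=np.array(c["pose"])
    d=T[:3,:3]@np.linalg.solve(K,[loc[1],loc[0],1.]); return T[:3,3],d/np.linalg.norm(d)
def atz(cam,loc,z,cal=None):
    o,d=ray(cam,loc,cal); return o+d*(z-o[2])/d[2]
def tri(rs):
    A=sum(np.eye(3)-np.outer(d,d) for o,d in rs); b=sum((np.eye(3)-np.outer(d,d))@o for o,d in rs)
    p=np.linalg.solve(A,b); return p,[np.linalg.norm((np.eye(3)-np.outer(d,d))@(p-o)) for o,d in rs]
def proj(cam,p,cal=None):
    c=cal or manip.calibration(cam); T=np.linalg.inv(np.array(c["pose"])); q=np.array(c["mtx"])@(T[:3,:3]@p+T[:3,3]); return q[1]/q[2],q[0]/q[2]
def rot(s=None):
    q=(s or manip.read_state())["tool_rot"]; return R.from_quat([q[1],q[2],q[3],q[0]])
def snap(cam,name):
    im=manip.camera(cam); cv2.imwrite(f"pics/{name}.png",cv2.cvtColor(im,cv2.COLOR_RGB2BGR)); return im
E
python3 - <<'E'
from h import *
s=manip.read_state(); print(s["clock"],s["tool_pos"],rot().as_matrix(),s["force"])
for c in("scene","side"):
    snap(c,c+"0"); print(c,np.array(manip.calibration(c)["pose"])[:3,3])
    for t in("brush","brush_grip","brush_tip","jar","jar_rim","crate","spoon","pastry_brush","turner","whisk","spatula","pepper_mill","sugar_shaker"):
        print(c,t,[(round(r["score"],2),[int(x) for x in r["location"]]) for r in manip.pinpoint(c,t)[:3]])
print(manip.read_state()["clock"])
E
```

```text
0.0 [ 227.31 -635.05  230.36] [[-0.94 -0.34 -0.  ]
 [-0.34  0.94  0.  ]
 [ 0.    0.   -1.  ]] [ 0.39 -0.3  -0.81]
scene [1094.16  484.6   980.37]
scene brush [(0.85, [308, 357]), (0.63, [376, 338])]
scene brush_grip [(0.69, [279, 357]), (0.67, [254, 392]), (0.21, [192, 253])]
scene brush_tip []
scene jar [(0.9, [200, 295]), (0.72, [226, 260]), (0.61, [253, 288])]
scene jar_rim [(0.95, [157, 293]), (0.88, [174, 210]), (0.77, [219, 285])]
scene crate [(0.81, [329, 387]), (0.43, [374, 340])]
scene spoon [(0.64, [333, 389]), (0.38, [226, 256])]
scene pastry_brush [(0.84, [365, 422])]
scene turner [(0.6, [311, 385]), (0.21, [269, 217])]
scene whisk [(0.83, [280, 354])]
scene spatula [(0.75, [329, 385]), (0.62, [339, 417]), (0.36, [309, 383])]
scene pepper_mill [(0.87, [375, 340])]
scene sugar_shaker [(0.62, [267, 216])]
side [527.9  573.23 784.57]
side brush [(0.57, [323, 307])]
side brush_grip [(0.9, [295, 354]), (0.35, [329, 300])]
side brush_tip [(0.72, [327, 298])]
side jar [(0.91, [169, 331]), (0.9, [242, 328]), (0.82, [202, 338])]
side jar_rim [(0.97, [206, 327]), (0.78, [130, 329]), (0.77, [165, 400])]
side crate [(0.3, [404, 309])]
side spoon [(0.59, [372, 294]), (0.28, [303, 335])]
side pastry_brush [(0.77, [435, 282]), (0.37, [204, 337])]
side turner [(0.98, [351, 324])]
side whisk []
side spatula [(0.57, [405, 309])]
side pepper_mill [(0.8, [367, 224]), (0.48, [165, 339])]
side sugar_shaker [(0.75, [206, 269])]
1.4
```

View pics/scene0.png

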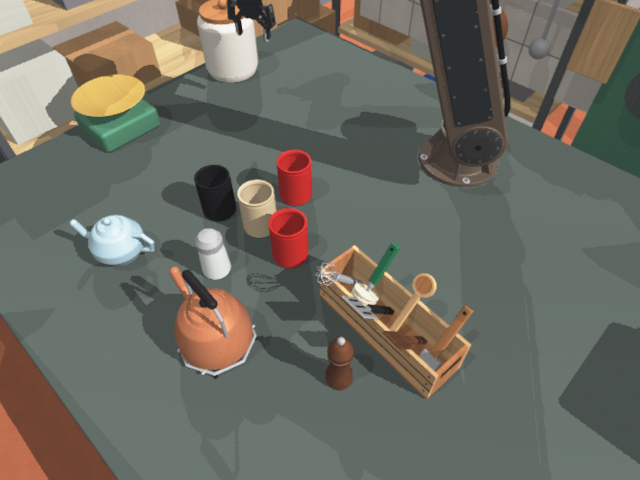

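View pics/side0.png

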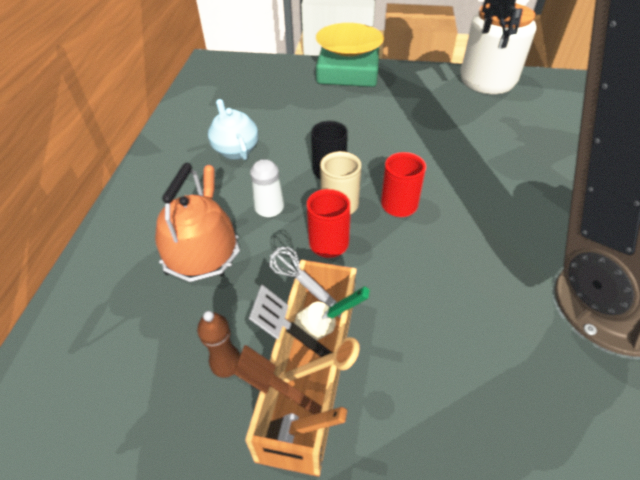

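Both views show the buff jar (scene col 257,row 205; side col 341,row 183) hemmed in by two red jars and a black one. The green handle shows at scene (388,262) and side (350,300), next to the whisk and turner.

```bash
python3 - <<'E'
from h import *
D={}
for c in("scene","side"):
    im=manip.camera(c)
    D[c]={t:[r["location"] for r in manip.pinpoint(c,t) if r["score"]>.15] for t in("brush_grip","jar_rim","jar","brush","pepper_mill","sugar_shaker")}
    print(c,{k:np.round(v).astype(int).tolist() for k,v in D[c].items()})
    hsv=cv2.cvtColor(im,cv2.COLOR_RGB2HSV); m=cv2.inRange(hsv,(60,120,40),(90,255,255)); m[:225]=0;m[:,450:]=0
    n,l,st,ce=cv2.connectedComponentsWithStats(m); i=1+np.argmax(st[1:,4]); print("green",st[i],ce[i])
    ys,xs=np.where(l==i); P=np.c_[xs,ys]; mu=P.mean(0); u=np.linalg.svd(P-mu,full_matrices=0)[2][0]; t=(P-mu)@u; print(mu+u*t.min(),mu+u*t.max())
    bx=[r for r in D[c]["jar_rim"]]
for t in("jar_rim","brush_grip","jar","brush","pepper_mill","sugar_shaker"):
    for a in D["scene"][t]:
        for b in D["side"][t]:
            p,e=tri([ray("scene",a),ray("side",b)])
            if max(e)<8: print(t,np.round(a),np.round(b),p,e[0])
# crate corners (rim z=110) from pictures
for c,pts in {"scene":[(355,248),(468,348),(430,392),(321,296)],"side":[(356,268),(303,262),(250,455),(318,470)]}.items():
    print(c,[atz(c,(y,x),110 if not (c=="side" and y>450) else 0)[:2].round(0).tolist() for x,y in pts])
E
```

```text
scene {'brush_grip': [[254, 390]], 'jar_rim': [[221, 285], [174, 211], [160, 294], [190, 256], [282, 357]], 'jar': [[210, 224], [254, 288], [226, 258], [196, 295]], 'brush': [[307, 358]], 'pepper_mill': [[373, 337]], 'sugar_shaker': [[269, 218]]}
green [370 243  30  41 377] [384.02 263.25]
[395.92 244.2 ] [372.05 282.41]
side {'brush_grip': [[297, 354], [331, 298]], 'jar_rim': [[164, 341], [132, 329], [167, 401], [204, 327]], 'jar': [[171, 332], [207, 398], [205, 341], [244, 328]], 'brush': [[324, 310]], 'pepper_mill': [[363, 224]], 'sugar_shaker': [[210, 268]]}
green [328 287  42  31 473] [349.19 301.76]
[368.95 289.91] [327.76 314.6 ]
jar_rim [221. 285.] [204. 327.] [ 603.74 -109.03  121.95] 1.9372669755785055
jar_rim [174. 211.] [132. 329.] [ 626.17 -364.48  124.61] 3.2546799915017064
jar_rim [160. 294.] [132. 329.] [595.97 -73.58 328.48] 1.49803279305933
jar_rim [160. 294.] [167. 401.] [ 450.37 -236.11  134.71] 4.713803024544633
jar_rim [190. 256.] [164. 341.] [ 587.48 -231.26  130.23] 0.4317396920203465
brush_grip [254. 390.] [297. 354.] [531.3  144.05 154.27] 0.469292634251547
jar [210. 224.] [171. 332.] [ 620.33 -355.22   -1.78] 4.341932808372627
jar [210. 224.] [207. 398.] [ 386.63 -768.96 -504.26] 6.436270033484137
jar [254. 288.] [244. 328.] [ 602.61 -110.77   -9.74] 2.4073539150616567
jar [226. 258.] [205. 341.] [ 585.5  -252.19  -20.19] 1.2527002402812446
jar [196. 295.] [171. 332.] [593.82 -81.1  228.12] 4.917907186556843
jar [196. 295.] [207. 398.] [ 441.7  -251.27  -10.35] 1.5346007969453552
brush [307. 358.] [324. 310.] [613.3  132.03  26.32] 3.3699674421859047
pepper_mill [373. 337.] [363. 224.] [760.2  208.91   6.17] 5.311519917082442
sugar_shaker [269. 218.] [210. 268.] [ 760.27 -200.71   -4.2 ] 1.844336140206764
scene [[542.0, 57.0], [578.0, 384.0], [703.0, 383.0], [691.0, 91.0]]
side [[533.0, 47.0], [634.0, 44.0], [679.0, 364.0], [566.0, 374.0]]
```

```bash
cat >> h.py <<'E'
def pose(G,tilt,yaw):
    "tool frame for grasp point G, tool tilted so brush axis leans by tilt deg to crate -x, crate yaw"
    Rm=R.from_euler('z',yaw,degrees=True)*R.from_matrix([[-1,0,0],[0,1,0],[0,0,-1]])*R.from_euler('y',-tilt,degrees=True)
    return Rm, np.array(G)+19*Rm.as_matrix()[:,2]
def row(G,tilt,yaw,c=None):
    "row from the present (or commanded c=(Rm,p)) pose to the wanted"
    Rm,p=pose(G,tilt,yaw)
    if c is None: s=manip.read_state(); c=(rot(s),np.array(s["tool_pos"]))
    r=(c[0].inv()*Rm).as_rotvec(degrees=True); return np.r_[r,c[0].inv().apply(p-c[1])/1000].round(4).tolist()
E
python3 - <<'E'
from h import *
e,er=tri([ray("scene",(244.2,395.9)),ray("side",(289.9,369))]); m,mr=tri([ray("scene",(263.25,384)),ray("side",(301.8,349.2))]);print("end",e,er,m,mr)
G=np.array([531,144,152.]); 
Rm,p=pose(G,36,-6.3); a=-Rm.as_matrix()[:,2]; print(a,p)
c0=(rot(),np.array(manip.read_state()["tool_pos"]))
print(c0[1]); 
print("pre",row(G+110*a,36,-6.3)); print("mid up",row(np.array([350,-250,330.]),18,-6.3))
E
```

```text
end [508.81 139.57 168.64] [np.float64(2.685416689148133), np.float64(2.685416689148175)] [539.94 137.54 126.83] [np.float64(1.8123844812983056), np.float64(1.8123844812983005)]
[-0.58  0.06  0.81] [542.1  142.77 136.63]
[ 227.48 -635.48  231.3 ]
pre [8.1657, -35.3733, 25.1298, -0.5004, 0.655, 0.0057]
mid up [4.0838, -17.6904, 25.781, -0.2506, 0.3191, -0.0806]
```

```bash
python3 -m pendant '[[[4,-18,13,-0.25,0.33,-0.06,0.2],[4,-18,13,-0.25,0.33,-0.06,0.2],[4,-18,13,-0.25,0.33,-0.06,0.2],[4,-18,13,-0.25,0.33,-0.06,0.2],[4,-18,13,-0.25,0.33,-0.06,0.2],[4,-18,13,-0.25,0.33,-0.06,0.2],[4,-18,13,-0.25,0.33,-0.06,0.2],[4,-18,13,-0.25,0.33,-0.06,0.2],[8.2,-35.4,25.1,-0.5,0.655,0.006,0.2],[8.2,-35.4,25.1,-0.5,0.655,0.006,0.2],[8.2,-35.4,25.1,-0.5,0.655,0.006,0.2],[8.2,-35.4,25.1,-0.5,0.655,0.006,0.2],[8.2,-35.4,25.1,-0.5,0.655,0.006,0.2],[8.2,-35.4,25.1,-0.5,0.655,0.006,0.2],[8.2,-35.4,25.1,-0.5,0.655,0.006,0.2],[8.2,-35.4,25.1,-0.5,0.655,0.006,0.2],[8.2,-35.4,25.1,-0.5,0.655,0.006,0.2],[8.2,-35.4,25.1,-0.5,0.655,0.006,0.2],[8.2,-35.4,25.1,-0.5,0.655,0.006,0.2],[8.2,-35.4,25.1,-0.5,0.655,0.006,0.2]]]' 60
python3 - <<'E'
from h import *
s=manip.read_state(); print(s["tool_pos"],rot(s).as_matrix(),s["clock"],s["force"])
cal=manip.calibration("wrist"); im=snap("wrist","w1"); print(np.array(cal["pose"]))
for t in("brush_grip","brush","brush_tip"): print(t,[(round(r["score"],2),np.round(r["location"])) for r in manip.pinpoint("wrist",t)])
E
```

```text
clock: 3.77
tool_pos: [459.1, 8.4, 293.7]
tool_rot: [0.302, 0.052, 0.952, -0.015]
force: [1.0, -1.0, 0.3]
grip_width: 51.3
finger_force: 0.0
[459.11   8.45 293.73] [[-0.81  0.11  0.57]
 [ 0.09  0.99 -0.06]
 [-0.58  0.   -0.82]] 3.7667 [ 0.97 -0.95  0.3 ]
[[  0.11   0.6    0.79 314.9 ]
 [  0.99  -0.07  -0.08  23.72]
 [  0.     0.8   -0.6  364.56]
 [  0.     0.     0.     1.  ]]
brush_grip [(0.68, array([187., 482.]))]
brush [(0.59, array([173., 433.])), (0.51, array([180., 509.]))]
brush_tip [(0.83, array([171., 426.])), (0.67, array([225., 458.])), (0.34, array([242., 219.]))]
```

View pics/w1.png

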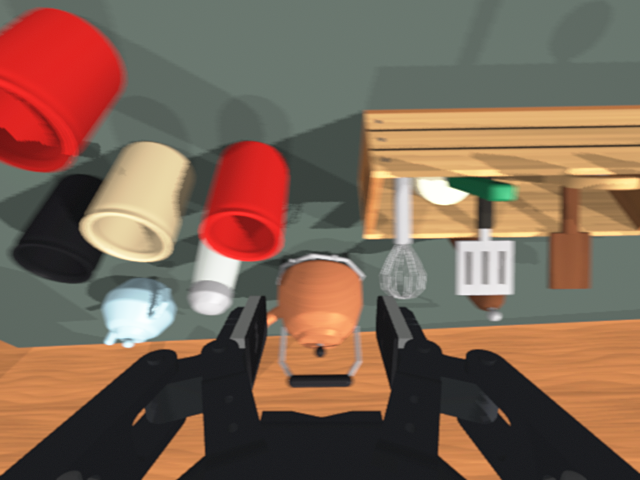

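The wrist view shows the crate at right, with the green handle at about (490,188) between the whisk (403) and turner (485), and the tool still short of it. I'll continue to the pre-grasp.

```bash
python3 - <<'E'
from h import *
G=np.array([531,144,152.]); a=-pose(G,36,-6.3)[0].as_matrix()[:,2]
print("pre",row(G+90*a,36,-6.3))
E
```

```text
pre [0.1074, -1.0687, 0.2005, 0.0339, 0.144, 0.0762]
```

```bash
python3 -m pendant '[[[0,-1,0,0.034,0.144,0.0,0.2],[0,-1,0,0.034,0.144,0.0,0.2],[0,-1,0,0.034,0.144,0.0,0.2],[0,-1,0,0.034,0.144,0.0,0.2],[0,-1,0,0.034,0.144,0.076,0.2],[0,-1,0,0.034,0.144,0.076,0.2],[0,-1,0,0.034,0.144,0.076,0.2],[0,-1,0,0.034,0.144,0.076,0.2]]]'
python3 - <<'E'
from h import *
s=manip.read_state(); print(s["tool_pos"],rot(s).as_matrix())
cal=manip.calibration("wrist"); im=snap("wrist","w2")
hsv=cv2.cvtColor(im,cv2.COLOR_RGB2HSV); m=cv2.inRange(hsv,(60,120,40),(90,255,255))
n,l,st,ce=cv2.connectedComponentsWithStats(m); i=1+np.argmax(st[1:,4]); print("green",st[i],ce[i])
for t in("brush_grip","brush","brush_tip"): print(t,[(round(r["score"],2),np.round(r["location"])) for r in manip.pinpoint("wrist",t)])
G=np.array([531,144,152.]); a=-pose(G,36,-6.3)[0].as_matrix()[:,2]
for k in(-145,-75,-60,0,30): print(k,proj("wrist",G+k*a,cal))
rs=[ray("scene",(254,390)),ray("side",(296,354))]
b=[r for r in manip.pinpoint("wrist","brush_grip")]
if b: print(tri(rs+[ray("wrist",b[0]["location"],cal)]))
E
```

```text
clock: 4.63
tool_pos: [499.7, 77.3, 251.2]
tool_rot: [0.283, 0.033, 0.958, -0.004]
force: [-0.8, 0.3, -0.3]
grip_width: 51.4
finger_force: 0.0
[499.67  77.35 251.21] [[-0.84  0.07  0.54]
 [ 0.06  1.   -0.03]
 [-0.54  0.01 -0.84]]
green [ 381  190   57   29 1142] [411.72 202.96]
brush_grip [(0.81, array([202., 408.]))]
brush [(0.98, array([184., 377.]))]
brush_tip [(0.23, array([155., 436.]))]
-145 (np.float64(188.46041758437738), np.float64(375.1683815667149))
-75 (np.float64(194.8517854906247), np.float64(389.44952334715526))
-60 (np.float64(196.59574446984772), np.float64(393.3462987803473))
0 (np.float64(205.65639337048947), np.float64(413.59179449752787))
30 (np.float64(212.03204830377965), np.float64(427.83782654905184))
(array([529.82, 140.94, 151.14]), [np.float64(2.2044558801739806), np.float64(2.4613085326525863), np.float64(1.3533317378160479)])
```

View pics/w2.png

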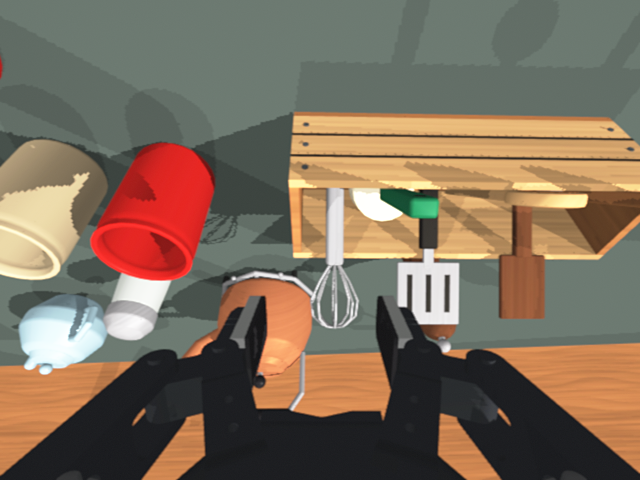

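The view shows the handle's end at about (425,208) and the white bristles at (378,205). The tool is still about 65 mm short in y and the motion is slow, so I'll check the joints.

```bash
python3 - <<'E'
from h import *
s=manip.read_state(); print(np.array(s["q"]),np.array(s["joint_velocities"]))
G=np.array([530.5,141.5,151.]); a=-pose(G,36,-6.3)[0].as_matrix()[:,2]
print("pre",row(G+70*a,36,-6.3))
E
python3 -m pendant '[[[0,-1,0,0,0,0,0.2]]]'
python3 -c "
from h import *
s=manip.read_state(); print(np.array(s['q']),np.array(s['joint_velocities']),s['tool_pos'])
print(rot().as_matrix())"
```

```text
[ 0.72 -0.26 -1.02  0.84 -0.53 -3.03] [ 0.01 -0.    0.    0.    0.    0.  ]
pre [2.1743, -2.9765, 1.8533, 0.0356, 0.0651, 0.05]
clock: 4.97
tool_pos: [501.1, 78.1, 257.0]
tool_rot: [0.289, 0.03, 0.957, -0.002]
force: [0.2, -0.0, 0.6]
grip_width: 51.3
finger_force: 0.0
[ 0.71 -0.26 -1.02  0.85 -0.53 -3.03] [-0.09 -0.07  0.    0.15  0.04  0.  ] [501.1   78.07 257.01]
[[-0.83  0.06  0.55]
 [ 0.06  1.   -0.02]
 [-0.55  0.01 -0.83]]
```

Joints 3 and 6 are at their limits. I'll fit a simple kinematic model (spherical wrist with a shoulder offset) to plan a reachable approach. First I'll back off to tool-down with the half-turn flip and sample poses along the way.

```bash
cat > samp.py <<'E'
from h import *
import json
s=manip.read_state(); d=dict(q=list(map(float,s["q"])),p=list(map(float,s["tool_pos"])),r=list(map(float,s["tool_rot"]))); open("s.jsonl","a").write(json.dumps(d)+"\n"); print(np.array(d["q"]),np.array(d["p"]))
E
python3 samp.py
python3 -m pendant '[[[0,14,0,0,0,-0.04,0.2],[0,28,0,0,0,-0.06,0.2],[0,28,0,0,0,-0.06,0.2],[0,34,0,0,0,-0.06,0.2],[0,34,0,0,0,-0.06,0.2],[0,34,0,0,0,-0.06,0.2]]]'; python3 samp.py
python3 -m pendant '[[[0,0,45,0,0,0,0.2],[0,0,45,0,0,0,0.2],[0,0,45,0,0,0,0.2],[0,0,45,0,0,0,0.2],[0,0,45,0,0,0,0.2],[0,0,45,0,0,0,0.2],[0,0,45,0,0,0,0.2]]]'; python3 samp.py
```

```text
[ 0.71 -0.26 -1.02  0.85 -0.53 -3.03] [501.1   78.07 257.01]
clock: 5.47
tool_pos: [469.3, 81.4, 309.3]
tool_rot: [-0.005, 0.028, 1.0, 0.009]
force: [0.2, -0.4, 0.2]
grip_width: 51.3
finger_force: 0.0
[ 0.57 -0.02 -0.27 -0.02 -1.32 -2.19] [469.26  81.42 309.27]
clock: 6.05
tool_pos: [468.1, 79.4, 307.3]
tool_rot: [-0.006, 0.413, 0.911, 0.005]
force: [-0.4, 0.1, -0.3]
grip_width: 51.4
finger_force: 0.0
[ 0.57 -0.02 -0.27 -0.02 -1.31 -2.99] [468.05  79.42 307.34]
```

```bash
cat > kin.py <<'E'
from h import *
import json,itertools
from scipy.optimize import least_squares
lo=np.array([-3.07,-1.43,-1.02,-3.03,-3.05,-3.03]); hi=np.array([3.07,2.12,1.25,1.67,0,3.03])
RY=lambda a:R.from_euler('y',a); RX=lambda a:R.from_euler('x',a); RZ=lambda a:R.from_euler('z',a)
def fk(q,g,s):
    h,a2,ez,Lf,off,Lt,c2=g
    R1=RZ(q[0]); F=R1*RY(q[1]-q[2]); W=F*RX(s[0]*q[3])*RY(s[1]*q[4])*RX(s[2]*q[5])
    p=R1.apply([0,off,h])+(R1*RY(q[1]+c2)).apply([0,0,a2])+F.apply([Lf,0,ez])+W.apply([Lt,0,0])
    return p,W
def load():
    D=[([-0.939,0.359,0.012,0,-1.224,-0.288],[227.493,-635.486,231.302],None)]
    for l in open("s.jsonl"):
        d=json.loads(l); D.append((d["q"],d["p"],R.from_quat(d["r"][1:]+d["r"][:1])))
    return D
def fit():
    D=load(); best=None
    for s in itertools.product((1,-1),repeat=3):
        def f(g):
            o=[]
            for q,p,_ in D: o+=list((fk(q,g,s)[0]-p)/5)
            return np.r_[o,(np.array(g)-[250,350,0,400,-190,250,0])/[300,300,300,300,100,200,1.]*.05]
        r=least_squares(f,[250,350,0,400,-190,250,0.])
        # orientation consistency: W^T Rt constant
        C=[(fk(q,r.x,s)[1].inv()*T) for q,p,T in D if T is not None]
        e=max((C[0].inv()*c).magnitude() for c in C)
        sc=r.cost+100*e
        if best is None or sc<best[0]: best=(sc,r.x,s,C[0],r.cost,e)
    return best
E
python3 - <<'E'
from kin import *
b=fit(); print(b[0],b[1],b[2],b[4],b[5]); print(b[3].as_matrix())
E
```

```text
39.666798088544866 [-131.7   571.18  206.77  224.17 -187.79  229.47    0.32] (-1, -1, -1) 39.66679808854482 4.002966042486721e-16
[[-0.  0.  1.]
 [-1. -0. -0.]
 [ 0. -1.  0.]]
```

```bash
python3 -m pendant '[[[0,0,-90,0.03,0,0.05,0.2],[0,0,-90,0.03,0,0.05,0.2],[0,0,-90,0.03,0,0.05,0.2],[0,0,-90,0.03,0,0.05,0.2],[0,0,-90,0.03,0,0.05,0.2],[0,0,-90,0.03,0,0.05,0.2],[0,0,-90,0.03,0,0.05,0.2],[0,0,-90,0.03,0,0.05,0.2],[0,0,-90,0.03,0,0.05,0.2],[0,0,-90,0.03,0,0.05,0.2],[0,0,-90,0.03,0,0.05,0.2],[0,0,-90,0.03,0,0.05,0.2],[0,0,-90,0.03,0,0.05,0.2]]]' >/dev/null; python3 samp.py
python3 -m pendant '[[[0,0,-90,0,0,0,0.2],[0,0,-135,0,-0.06,-0.06,0.2],[0,0,-135,0,-0.06,-0.06,0.2],[0,0,-135,0,-0.06,-0.06,0.2],[0,0,-135,0,-0.06,-0.06,0.2],[0,0,-135,0,-0.06,-0.06,0.2],[0,0,-135,0,-0.06,-0.06,0.2],[0,0,-135,0,-0.06,-0.06,0.2],[0,0,-135,0,-0.06,-0.06,0.2],[0,0,-135,0,-0.06,-0.06,0.2],[0,0,-135,0,-0.06,-0.06,0.2],[0,0,-135,0,-0.06,-0.06,0.2],[0,0,-135,0,-0.06,-0.06,0.2],[0,0,-135,0,-0.06,-0.06,0.2],[0,0,-135,0,-0.06,-0.06,0.2],[0,0,-135,0,-0.06,-0.06,0.2],[0,0,-135,0,-0.06,-0.06,0.2],[0,0,-135,0,-0.06,-0.06,0.2],[0,0,-135,0,-0.06,-0.06,0.2]]]'; python3 samp.py
python3 -m pendant '[[[20,0,0,0,0,0,0.2],[20,0,0,0,0,0,0.2],[20,0,0,0,0,0,0.2],[20,15,0,0,0,0,0.2],[20,15,0,0,0,0,0.2]]]' >/dev/null; python3 samp.py
python3 - <<'E'
import kin
from kin import *
def fk(q,g,s):
    h,a2,ez,Lf,off,Lt,c2,a1,y5,z5=g
    R1=RZ(q[0]); F=R1*RY(q[1]-q[2]); W5=F*RX(s[0]*q[3])*RY(s[1]*q[4]); W=W5*RX(s[2]*q[5])
    p=R1.apply([a1,off,h])+(R1*RY(q[1]+c2)).apply([0,0,a2])+F.apply([Lf,0,ez])+W5.apply([Lt,y5,z5])
    return p,W
s=(-1,-1,-1); D=load(); g0=np.array([250,350,0,400,-190,250,0,0,0,0.])
f=lambda g:np.r_[np.concatenate([(fk(q,g,s)[0]-p)/2 for q,p,_ in D]),(g-g0)/[300,300,300,300,100,200,1.,100,100,100]*.03]
r=least_squares(f,g0); print(r.x.round(2).tolist(),r.cost); print(f(r.x)[:-10].reshape(-1,3)*2)
C=[(fk(q,r.x,s)[1].inv()*T) for q,p,T in D if T is not None]; print([(C[0].inv()*c).magnitude() for c in C])
E
```

```text
[ 0.64 -0.02 -0.39 -0.02 -1.2  -1.47] [447.84 102.55 257.83]
clock: 8.72
tool_pos: [488.0, 56.9, 317.0]
tool_rot: [-0.007, 1.0, -0.026, -0.003]
force: [-0.8, 0.5, -0.1]
grip_width: 51.2
finger_force: 0.0
[ 0.51  0.01 -0.23 -0.02 -1.34  1.02] [488.01  56.9  316.99]
[ 0.3  -0.15 -0.34 -0.28 -1.03  1.3 ] [490.96  54.05 315.28]
[199.02, 601.33, -0.09, 463.22, -0.17, 373.26, -0.0, 0.73, -191.62, 0.06] 0.004615910381229283
[[-0.04 -0.03 -0.01]
 [-0.01  0.01 -0.01]
 [-0.01  0.01 -0.  ]
 [-0.01  0.01 -0.  ]
 [-0.01  0.01  0.04]
 [-0.02  0.01  0.  ]
 [ 0.03 -0.   -0.02]]
[0.0, 4.002966042486721e-16, 4.002966042486721e-16, 6.206335383118183e-16, 2.4196749845665633e-16, 4.47545209131181e-16]
```

```bash
cat > ik.py <<'E'
from h import *
from scipy.optimize import least_squares
lo=np.array([-3.07,-1.43,-1.02,-3.03,-3.05,-3.03]); hi=np.array([3.07,2.12,1.25,1.67,0,3.03])
C=R.from_matrix([[0,0,1],[-1,0,0],[0,-1,0]])
def fk(q):
    R1=R.from_euler('z',q[0]); F=R1*R.from_euler('y',q[1]-q[2]); W5=F*R.from_euler('x',-q[3])*R.from_euler('y',-q[4])
    return R1.apply([.73,0,199])+(R1*R.from_euler('y',q[1])).apply([0,0,601.33])+F.apply([463.22,0,0])+W5.apply([373.26,-191.7,0]), W5*R.from_euler('x',-q[5])*C
def ik(Rm,p,q0=None,n=14):
    rng=np.random.default_rng(0); best=None
    for k in range(n):
        x0=np.array(q0) if (q0 is not None and k==0) else rng.uniform(lo,hi)
        def f(q):
            P,W=fk(q); return np.r_[(P-p)/100,(W.inv()*Rm).as_rotvec()]
        r=least_squares(f,np.clip(x0,lo+.001,hi-.001),bounds=(lo,hi))
        if best is None or r.cost<best.cost-1e-6: best=r
        if q0 is not None and k==0 and r.cost<1e-6: break
    return best.x,best.cost
def wpose(G,tilt,yaw,flip):
    Rm,p=pose(G,tilt,yaw); return (Rm*R.from_euler('z',180,degrees=True) if flip else Rm),p
def rowto(Rm,p,c=None):
    if c is None: s=manip.read_state(); c=(rot(s),np.array(s["tool_pos"]))
    return np.r_[(c[0].inv()*Rm).as_rotvec(degrees=True).round(1),(c[0].inv().apply(p-c[1])/1000).round(4)].tolist()
E
python3 - <<'E'
from ik import *
q=manip.read_state()["q"]; G=np.array([530.5,141.5,151.]); a=np.array([-.584,.064,.809])
for flip in(0,1):
  for t in(36,25,18,8,0):
    o=[]
    for nm,g,tt,y in(("gr",G,t,-6.3),("pre",G+70*a,t,-6.3),("up",np.array([600,140,200.]),t-36,-6.3),("hi",np.array([600,140,370.]),t-36,-6.3)):
        x,c=ik(*wpose(g,tt,y,flip),q); o.append((nm,round(c,4),x.round(2).tolist()))
    print(flip,t,*[(n,c) if c>1e-4 else (n,x) for n,c,x in o])
for t in(0,-10,-18,-28,-36):
  for y in range(-90,91,30):
    for f in(0,1):
      cs=[ik(*wpose(np.array([587,-231,z]),t,y,f),q,n=4) for z in(190,370)]
      if max(c for _,c in cs)<1e-4: print("jar",t,y,f,[x.round(1).tolist() for x,_ in cs])
E
```

```text
0 36 ('gr', np.float64(0.0013)) ('pre', np.float64(0.0137)) ('up', [0.55, 0.3, -0.2, 0.0, -1.08, -2.23]) ('hi', [0.55, 0.21, 0.07, 0.0, -1.43, -2.23])
0 25 ('gr', np.float64(0.0017)) ('pre', np.float64(0.0003)) ('up', [0.48, 0.4, -0.01, -0.11, -1.32, -2.13]) ('hi', [0.48, 0.32, 0.26, -0.11, -1.66, -2.16])
0 18 ('gr', [0.73, 0.1, -0.81, 0.5, -0.5, -2.84]) ('pre', [0.83, -0.04, -0.77, 0.41, -0.69, -2.81]) ('up', [0.44, 0.47, 0.1, -0.16, -1.47, -2.09]) ('hi', [0.44, 0.4, 0.36, -0.17, -1.81, -2.14])
0 8 ('gr', [0.68, 0.17, -0.56, 0.15, -0.74, -2.47]) ('pre', [0.75, 0.05, -0.56, 0.14, -0.88, -2.51]) ('up', [0.4, 0.58, 0.25, -0.23, -1.67, -2.05]) ('hi', [0.4, 0.5, 0.51, -0.25, -2.0, -2.14])
0 0 ('gr', [0.62, 0.24, -0.4, -0.0, -0.93, -2.3]) ('pre', [0.67, 0.12, -0.41, -0.0, -1.04, -2.36]) ('up', [0.37, 0.66, 0.36, -0.29, -1.83, -2.05]) ('hi', [0.37, 0.58, 0.61, -0.33, -2.15, -2.15])
1 36 ('gr', np.float64(0.0013)) ('pre', np.float64(0.007)) ('up', [0.55, 0.3, -0.2, -0.0, -1.08, 0.92]) ('hi', [0.55, 0.21, 0.07, 0.0, -1.43, 0.92])
1 25 ('gr', [0.62, 0.06, -1.02, 1.07, -0.33, -0.15]) ('pre', [
[... 5619 characters left out ...]
, 1.2], [-0.2, 0.6, 0.7, -0.2, -2.2, 1.2]]
jar -36 0 0 [[-0.0, 0.7, 0.3, 0.0, -1.8, -1.5], [-0.0, 0.6, 0.5, 0.0, -2.1, -1.5]]
jar -36 0 1 [[-0.0, 0.7, 0.3, 0.0, -1.8, 1.6], [-0.0, 0.6, 0.5, 0.0, -2.1, 1.6]]
jar -36 30 0 [[0.1, 0.6, 0.0, 0.3, -1.6, -1.2], [0.1, 0.5, 0.3, 0.3, -1.9, -1.1]]
jar -36 30 1 [[0.1, 0.6, 0.0, 0.3, -1.6, 1.9], [0.1, 0.5, 0.3, 0.3, -1.9, 2.0]]
jar -36 60 0 [[0.2, 0.5, -0.3, 0.5, -1.3, -1.0], [0.2, 0.4, -0.0, 0.5, -1.6, -0.8]]
jar -36 60 1 [[0.2, 0.5, -0.3, 0.5, -1.3, 2.2], [0.2, 0.4, -0.0, 0.5, -1.6, 2.3]]
jar -36 90 0 [[0.2, 0.3, -0.6, 0.8, -0.9, -0.8], [0.2, 0.2, -0.3, 0.6, -1.3, -0.5]]
jar -36 90 1 [[0.2, 0.3, -0.6, 0.8, -0.9, 2.4], [0.2, 0.2, -0.3, 0.6, -1.3, 2.6]]
```

```bash
python3 - <<'E'
from ik import *
q=manip.read_state()["q"]; G=np.array([530.5,141.5,151.])
for b in(90,0):
    Rm,p=wpose(G,14,-6.3,1); p=p-b*Rm.as_matrix()[:,2]; x,c=ik(Rm,p,q); print(b,rowto(Rm,p),p,x,c)
E
```

```text
90 [-21.1, 0.2, -0.3, -0.0108, -0.0507, 0.1221] [513.43 143.38 219.89] [ 0.77 -0.   -0.59  0.25 -0.84  0.53] 1.6239463263542418e-19
0 [-21.1, 0.2, -0.3, -0.0104, -0.0182, 0.206] [535.07 141.   132.56] [ 0.72  0.13 -0.7   0.32 -0.6   0.48] 2.2107143591145823e-26
```

```bash
python3 -m pendant '[[[-21.1,0.2,-0.3,-0.0108,-0.0507,0.1221,0.2],[-21.1,0.2,-0.3,-0.0108,-0.0507,0.1221,0.2],[-21.1,0.2,-0.3,-0.0108,-0.0507,0.1221,0.2],[-21.1,0.2,-0.3,-0.0108,-0.0507,0.1221,0.2],[-21.1,0.2,-0.3,-0.0108,-0.0507,0.1221,0.2],[-21.1,0.2,-0.3,-0.0108,-0.0507,0.1221,0.2],[-21.1,0.2,-0.3,-0.0108,-0.0507,0.1221,0.2]]]'
python3 - <<'E'
from ik import *
cal=manip.calibration("wrist"); im=snap("wrist","w3"); 
hsv=cv2.cvtColor(im,cv2.COLOR_RGB2HSV); m=cv2.inRange(hsv,(60,120,40),(90,255,255))
n,l,st,ce=cv2.connectedComponentsWithStats(m); i=1+np.argmax(st[1:,4]); print("green",st[i],ce[i])
b=manip.pinpoint("wrist","brush_grip"); print([(r["score"],r["location"]) for r in b])
G=np.array([530.5,141.5,151.]); a=np.array([-.584,.064,.809])
for k in(-145,-60,0,30): print(k,proj("wrist",G+k*a,cal))
if b: print(tri([ray("scene",(254,390)),ray("side",(296,354)),ray("wrist",b[0]["location"],cal)]))
s=manip.read_state(); print(s["tool_pos"])
Rm,p=wpose(G,14,-6.3,1); print(rowto(Rm,p))
E
```

```text
clock: 9.72
tool_pos: [509.2, 147.4, 220.4]
tool_rot: [0.007, 0.992, -0.049, 0.12]
force: [-0.5, -1.0, 1.5]
grip_width: 51.2
finger_force: 0.0
green [ 310  190   31  100 2567] [324.17 242.11]
[(0.81, [251.8, 321.8])]
-145 (np.float64(159.17550983923056), np.float64(325.27454289753797))
-60 (np.float64(204.87588457697416), np.float64(325.7251510675784))
0 (np.float64(253.0457047224631), np.float64(326.200108103084))
30 (np.float64(285.3417460621906), np.float64(326.51854881984303))
(array([532.1 , 144.37, 157.25]), [np.float64(0.8384445132580097), np.float64(0.8549538389381289), np.float64(0.06132435176044234)])
[509.98 146.3  221.77]
[-0.2, 0.1, 0.4, 0.0033, 0.0028, 0.0927]
```

View pics/w3.png

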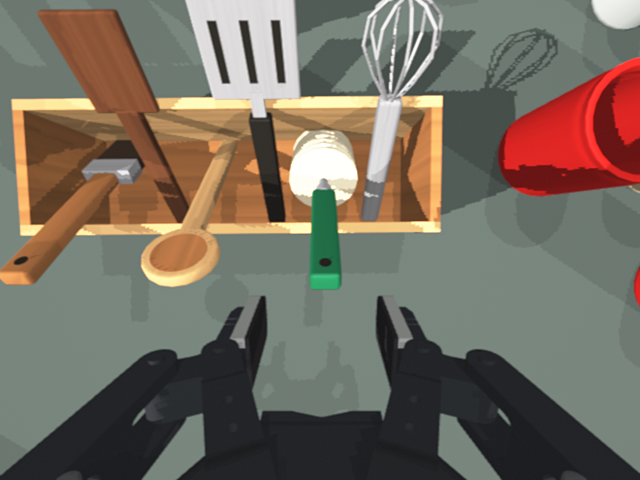

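The wrist view is well aligned: the green handle (col 324, rows 190–290) is parallel to the fingers and midway between them, and the whisk (383) and turner (265) shafts clear the head.

```bash
python3 -m pendant '[[[0,0,0,0.0025,0.0035,0.03,0.2],[0,0,0,0.0025,0.0035,0.06,0.2],[0,0,0,0.0025,0.0035,0.08,0.2],[0,0,0,0.0025,0.0035,0.092,0.2],[0,0,0,0.0025,0.0035,0.092,0.2],[0,0,0,0.0025,0.0035,0.092,0.2]]]'
python3 -c "
from h import *
s=manip.read_state();print(s['tool_pos'],rot(s).as_matrix())"
```

```text
clock: 10.32
tool_pos: [534.3, 139.3, 133.0]
tool_rot: [0.006, 0.991, -0.052, 0.121]
force: [-0.0, 0.5, 0.4]
grip_width: 51.1
finger_force: 0.0
[534.34 139.25 132.95] [[ 0.97 -0.1   0.24]
 [-0.1  -0.99 -0.02]
 [ 0.24 -0.   -0.97]]
```

```bash
python3 -m pendant '[[[0,0,0,0,0,0,-0.3],[0,0,0,0,0,0,-0.6],[0,0,0,0,0,0,-1],[0,0,0,0,0,0,-1],[0,0,0,0,0,0,-1],[0,0,0,0,0,0,-1]]]' 60
python3 - <<'E'
from ik import *
s=manip.read_state(); c=(rot(s),np.array(s["tool_pos"])); print(s["force"],s["torque"])
# grasp point & plan, crate frame: ex,ey
yaw=-6.3; ex=np.array([np.cos(np.radians(yaw)),np.sin(np.radians(yaw)),0]); 
Z=c[0].as_matrix()[:,2]; G=c[1]-19*Z; print("G",G,"Z",Z)
q=s["q"]
for tilt,dx,dz in((14,0,6),(8,4,14),(0,14,24),(-10,32,38),(-22,55,52),(-22,60,120),(-22,60,230)):
    Rm,p=wpose(G+dx*ex+[0,0,dz],tilt,yaw,1); x,e=ik(Rm,p,q); print(tilt,rowto(Rm,p,c),x,round(e,6))
E
```

```text
clock: 10.82
tool_pos: [534.6, 140.9, 133.2]
tool_rot: [0.006, 0.991, -0.05, 0.121]
force: [0.9, -1.4, 4.0]
grip_width: 19.1
finger_force: 61.0
[ 0.88 -1.37  4.04] [-0.39 -0.23 -0.15]
G [530.01 141.37 151.6 ] Z [ 0.24 -0.02 -0.97]
14 [-0.2, 0.0, 0.5, 0.0015, 0.0001, -0.0058] [ 0.73  0.12 -0.69  0.31 -0.62  0.49] 0.0
8 [-0.1, -6.0, 0.5, 0.0053, 0.0001, -0.0127] [ 0.68  0.16 -0.53  0.14 -0.78  0.69] 0.0
0 [-0.1, -14.0, 0.5, 0.0148, 0.0001, -0.0205] [ 0.6   0.23 -0.35 -0.   -0.99  0.86] 0.0
-10 [-0.1, -24.0, 0.5, 0.0325, 0.0002, -0.0308] [ 0.51  0.34 -0.12 -0.11 -1.25  0.99] 0.0
-22 [-0.0, -36.0, 0.5, 0.0548, 0.0004, -0.0408] [ 0.43  0.49  0.12 -0.19 -1.54  1.07] 0.0
-22 [-0.0, -36.0, 0.5, 0.076, 0.0004, -0.1056] [ 0.43  0.45  0.23 -0.19 -1.68  1.05] 0.0
-22 [-0.0, -36.0, 0.5, 0.1026, 0.0002, -0.2123] [ 0.42  0.42  0.42 -0.2  -1.9   1.  ] 0.0
```

```bash
python3 -m pendant '[[[0,0,0,0.0015,0,-0.006,-1],[0,-3,0,0.003,0,-0.010,-1],[0,-6,0,0.006,0,-0.013,-1],[0,-10,0,0.013,0,-0.016,-1],[0,-14,0,0.0206,0,-0.019,-1],[0,-19,0,0.029,0,-0.0245,-1],[0,-24,0,0.0373,0,-0.0296,-1],[0,-30,0,0.05,0,-0.0345,-1],[0,-36,0,0.0626,0,-0.0389,-1],[0,-36,0,0.0626,0,-0.0389,-1],[0,-36,0,0.0626,0,-0.0389,-1]]]' 60
python3 - <<'E'
from ik import *
s=manip.read_state(); print(s["force"],s["torque"],rot(s).as_matrix())
im=snap("side","s1"); print(manip.pinpoint("side","turner")[:1],manip.pinpoint("side","whisk")[:1])
snap("scene","sc1")
a=cv2.imread("pics/s1.png")[200:470,180:420]; b=cv2.imread("pics/sc1.png")[180:420,270:500]
cv2.imwrite("pics/c1.png",np.hstack([cv2.resize(a,(400,450)),cv2.resize(b,(400,450))]))
E
```

```text
clock: 11.73
tool_pos: [585.8, 134.9, 181.0]
tool_rot: [-0.009, 0.98, -0.051, -0.195]
force: [-0.8, -0.1, -1.4]
grip_width: 19.1
finger_force: 60.3
[-0.77 -0.1  -1.44] [-0.1  -1.31 -0.05] [[ 0.92 -0.1  -0.38]
 [-0.1  -0.99  0.04]
 [-0.38  0.   -0.92]]
[{'location': [351.1, 324.7], 'score': 0.61}] [{'location': [307.7, 333.7], 'score': 0.6}]
```

View pics/c1.png

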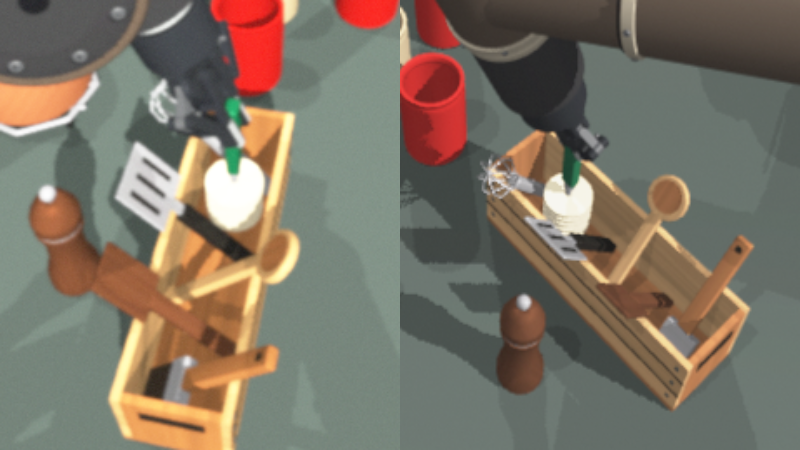

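The brush is upright in the crate and clear of the other utensils, which look undisturbed. I'll lift it out.

```bash
python3 -m pendant '[[[0,0,0,-0.008,0,-0.018,-1],[0,0,0,-0.016,0,-0.037,-1],[0,0,0,-0.024,0,-0.055,-1],[0,0,0,-0.032,0,-0.074,-1],[0,0,0,-0.040,0,-0.092,-1],[0,0,0,-0.048,0,-0.111,-1],[0,0,0,-0.056,0,-0.129,-1],[0,0,0,-0.064,0,-0.148,-1],[0,0,0,-0.072,0,-0.166,-1],[0,0,0,-0.077,0,-0.177,-1],[0,0,0,-0.077,0,-0.177,-1]]]'
python3 - <<'E'
from ik import *
s=manip.read_state(); c=(rot(s),np.array(s["tool_pos"])); q=s["q"]; print(s["force"])
Z=c[0].as_matrix()[:,2]; G=c[1]-19*Z; tilt=np.degrees(np.arcsin(-Z[0]/np.cos(np.radians(6.3)))) ; print("G",G,"tooltilt",tilt)
for P in((590,-40,385),(587,-231,385)):
    Rm,p=wpose(np.array(P,float),-22,-6.3,1); x,e=ik(Rm,p,q); print(rowto(Rm,p,c),x,e)
E
```

```text
clock: 12.85
tool_pos: [579.8, 135.8, 382.7]
tool_rot: [-0.011, 0.981, -0.049, -0.188]
force: [0.4, 0.1, -0.6]
grip_width: 18.9
finger_force: 60.4
[ 0.4   0.08 -0.64]
G [586.74 135.06 400.4 ] tooltilt 21.709293728816828
[0.0, -0.3, 0.6, 0.0248, 0.1739, 0.0061] [ 0.19  0.4   0.37 -0.12 -1.9   1.25] 3.4690134856917205e-27
[0.0, -0.3, 0.6, 0.0397, 0.3642, -0.0004] [-0.07  0.47  0.43 -0.01 -1.91  1.53] 5.572153938636122e-26
```

```bash
python3 -m pendant '[[[0,0,0,0.002,0.015,0,-1],[0,0,0,0.005,0.045,0,-1],[0,0,0,0.009,0.08,0,-1],[0,0,0,0.013,0.115,0,-1],[0,0,0,0.017,0.15,0,-1],[0,0,0,0.02,0.185,0,-1],[0,0,0,0.024,0.22,0,-1],[0,0,0,0.028,0.255,0,-1],[0,0,0,0.032,0.29,0,-1],[0,0,0,0.036,0.325,0,-1],[0,0,0,0.039,0.35,0,-1],[0,0,0,0.0397,0.364,0,-1],[0,0,0,0.0397,0.364,0,-1],[0,0,0,0.0397,0.364,0,-1]]]'
python3 - <<'E'
from ik import *
s=manip.read_state(); c=(rot(s),np.array(s["tool_pos"])); Z=c[0].as_matrix()[:,2]; G=c[1]-19*Z; print("G",G,Z)
rs={t:[] for t in("brush","brush_tip","jar_rim","brush_grip")}
for cam in("scene","side","wrist"):
    cal=manip.calibration(cam); im=snap(cam,"j_"+cam)
    for t in rs:
        d=[r for r in manip.pinpoint(cam,t)]
        print(cam,t,[(round(r["score"],2),np.round(r["location"]).astype(int).tolist()) for r in d[:5]])
    print("pred tip",np.round(proj(cam,G-[0,0,170],cal)),"pred rim",np.round(proj(cam,np.array([587,-231,128.]),cal)))
a=cv2.imread("pics/j_side.png")[60:330,230:470]; b=cv2.imread("pics/j_wrist.png"); 
cv2.imwrite("pics/c2.png",np.hstack([cv2.resize(a,(356,400)),cv2.resize(b,(440,330),interpolation=cv2.INTER_AREA)[:, :] if 0 else cv2.copyMakeBorder(cv2.resize(b,(440,330)),0,70,0,0,0)]))
E
```

```text
clock: 14.02
tool_pos: [579.2, -230.5, 362.4]
tool_rot: [-0.01, 0.98, -0.051, -0.192]
force: [-0.1, 0.4, -1.0]
grip_width: 19.2
finger_force: 60.3
G [ 586.31 -231.2   380.02] [-0.38  0.04 -0.93]
scene brush [(0.98, [160, 254]), (0.25, [364, 423])]
scene brush_tip [(0.82, [167, 257])]
scene jar_rim [(0.89, [221, 289]), (0.78, [193, 256]), (0.64, [159, 295]), (0.6, [173, 209]), (0.59, [267, 216])]
scene brush_grip [(0.83, [104, 244])]
pred tip [166. 253.] pred rim [191. 257.]
side brush []
side brush_tip [(0.95, [135, 342]), (0.51, [203, 336])]
side jar_rim [(0.93, [165, 405]), (0.81, [202, 328]), (0.72, [163, 341]), (0.71, [129, 330])]
side brush_grip [(0.92, [58, 344])]
pred tip [134. 342.] pred rim [165. 341.]
wrist brush [(0.7, [169, 321])]
wrist brush_tip []
wrist jar_rim [(0.95, [60, 456]), (0.79, [234, 339]), (0.64, [122, 321]), (0.55, [121, 192])]
wrist brush_grip [(0.72, [326, 320])]
pred tip [159. 322.] pred rim [123. 321.]
```

View pics/c2.png

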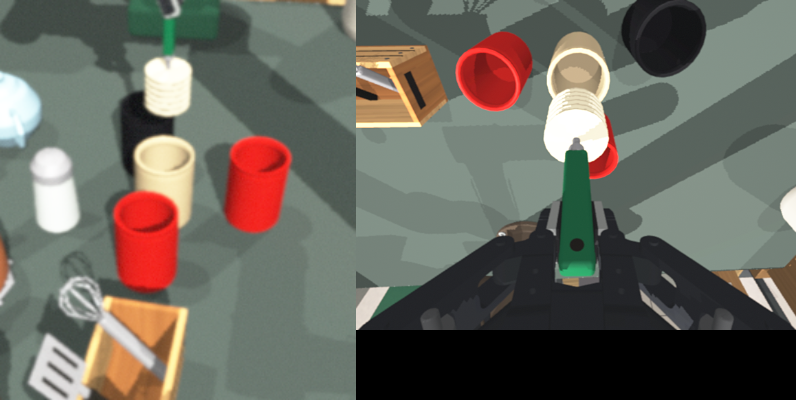

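The brush hangs upright above the buff jar (rim about (163,341) in the side view). I'll triangulate the tip and the rim to get the fine correction.

```bash
python3 - <<'E'
from ik import *
acc={}
for cam in("scene","side","wrist"):
  for k in range(2):
    cal=manip.calibration(cam); manip.camera(cam)
    for t,P in(("jar_rim",(587,-231,128.)),("brush_tip",(586,-231,210.)),("brush",(586,-231,235.)),("brush_grip",(586,-231,380.))):
        w=proj(cam,np.array(P),cal)
        d=[r["location"] for r in manip.pinpoint(cam,t) if np.hypot(*(np.array(r["location"])-w))<12]
        if d: acc.setdefault(t,[]).append(ray(cam,d[0],cal))
for t,r in acc.items(): p,e=tri(r); print(t,len(r),p,np.round(e,1))
s=manip.read_state(); Z=rot(s).as_matrix()[:,2]; print("G",np.array(s["tool_pos"])-19*Z,Z,s["clock"])
E
```

```text
jar_rim 6 [ 590.03 -232.94  130.27] [3.2 1.8 2.6 3.8 2.7 3.4]
brush_tip 4 [ 586.81 -230.07  203.84] [4.8 1.9 0.9 5.9]
brush 6 [ 585.91 -231.4   236.18] [6.5 2.5 5.1 3.7 3.9 3.4]
brush_grip 6 [ 586.44 -230.04  380.5 ] [1.8 6.6 2.1 2.2 3.2 4.6]
G [ 587.06 -230.92  380.56] [-0.37  0.04 -0.93] 16.2667
```

```bash
python3 - <<'E'
from ik import *
c=rot().inv()
for d in((2,-2,0),(2,-2,-75),(2,-2,-160),(0,0,-1),(0,0,-10)): print(d,(c.apply(d)/1000).round(5))
E
```

```text
(2, -2, 0) [ 0.  0. -0.]
(2, -2, -75) [0.03 0.   0.07]
(2, -2, -160) [0.06 0.   0.15]
(0, 0, -1) [ 0. -0.  0.]
(0, 0, -10) [ 0.   -0.    0.01]
```

```bash
python3 -m pendant '[[[0,0,0,0.002,0.0018,-0.0008,-1],[0,0,0,0.0094,0.0018,0.0178,-1],[0,0,0,0.0169,0.0018,0.0363,-1],[0,0,0,0.0243,0.0018,0.0549,-1],[0,0,0,0.0299,0.0018,0.0688,-1],[0,0,0,0.0336,0.0018,0.0781,-1],[0,0,0,0.0373,0.0018,0.0873,-1]]]'
python3 - <<'E'
from ik import *
s=manip.read_state(); Z=rot(s).as_matrix()[:,2]; print("G",np.array(s["tool_pos"])-19*Z,rot(s).as_matrix().round(4).tolist(),s["force"],s["torque"])
E
python3 -m pendant '[[[0,0,0,0.0037,0,0.0093,-1],[0,0,0,0.0075,0,0.0186,-1],[0,0,0,0.0112,0,0.0278,-1],[0,0,0,0.0149,0,0.0371,-1],[0,0,0,0.0186,0,0.0464,-1],[0,0,0,0.0205,0,0.051,-1],[0,0,0,0.0205,0,0.051,-1]]]'
python3 - <<'E'
from ik import *
s=manip.read_state(); Z=rot(s).as_matrix()[:,2]; print("G",np.array(s["tool_pos"])-19*Z,s["force"],s["torque"])
E
```

```text
clock: 16.85
tool_pos: [581.5, -232.4, 267.3]
tool_rot: [-0.01, 0.98, -0.05, -0.192]
force: [-0.3, 0.1, -1.2]
grip_width: 19.2
finger_force: 60.3
G [ 588.58 -233.08  284.94] [[0.9214, -0.1019, -0.3751], [-0.0945, -0.9948, 0.0381], [-0.377, 0.0003, -0.9262]] [-0.26  0.08 -1.16] [-0.13 -1.3   0.01]
clock: 17.43
tool_pos: [580.6, -232.0, 211.5]
tool_rot: [-0.01, 0.98, -0.05, -0.193]
force: [0.3, 0.1, -0.4]
grip_width: 19.0
finger_force: 60.3
G [ 587.81 -232.73  229.1 ] [ 0.28  0.05 -0.37] [-0.12 -1.34 -0.  ]
```

```bash
python3 -m pendant '[[[0,0,0,0.0037,0,0.0093,-1],[0,0,0,0.0075,0,0.0186,-1],[0,0,0,0.0075,0,0.0186,-1]]]' | grep -E "force|pos"
python3 -m pendant '[[[0,0,0,0.0011,0,0.0028,-1],[0,0,0,0.0022,0,0.0056,-1],[0,0,0,0.0022,0,0.0056,-1]]]' | grep -E "force|pos"
python3 -m pendant '[[[0,0,0,0.0015,0,0.0037,-1],[0,0,0,0.0015,0,0.0037,-1]]]' | grep -E "force|pos"
```

```text
tool_pos: [580.3, -231.7, 190.7]
force: [-1.0, 0.2, -2.0]
finger_force: 60.3
tool_pos: [581.0, -232.1, 186.6]
force: [-1.0, 0.4, -1.0]
finger_force: 60.3
tool_pos: [581.0, -232.1, 182.6]
force: [0.7, 0.3, -2.3]
finger_force: 60.3
```

```bash
for i in 1 2; do python3 -m pendant '[[[0,0,0,0.0015,0,0.0037,-1],[0,0,0,0.0015,0,0.0037,-1]]]' | grep -E "^force|pos"; done
```

```text
tool_pos: [580.8, -232.1, 178.4]
force: [-0.1, -0.5, -0.6]
tool_pos: [580.9, -232.1, 174.4]
force: [1.3, -0.2, -0.6]
```

```bash
for i in 1 2; do python3 -m pendant '[[[0,0,0,0.0011,0,0.0028,-1],[0,0,0,0.0011,0,0.0028,-1]]]' | grep -E "^force|pos"; done
```

```text
tool_pos: [580.9, -232.2, 171.9]
force: [-0.2, 0.5, 2.3]
tool_pos: [581.0, -232.2, 169.3]
force: [0.6, 0.8, 6.1]
```

Bottom felt: 6–7 N at TCP z≈169. Next are the strokes, up 95 mm and back down.

```bash
python3 -m pendant '[[[0,0,0,-0.0038,0,-0.0093,-1],[0,0,0,-0.0094,0,-0.0232,-1],[0,0,0,-0.0151,0,-0.037,-1],[0,0,0,-0.0207,0,-0.0509,-1],[0,0,0,-0.0264,0,-0.0648,-1],[0,0,0,-0.032,0,-0.0787,-1],[0,0,0,-0.0358,0,-0.088,-1],[0,0,0,-0.0358,0,-0.088,-1],[0,0,0,-0.0358,0,-0.088,-1]]]' | grep -E "^force|pos|clock"
python3 -m pendant '[[[0,0,0,0.0057,0,0.0139,-1],[0,0,0,0.0113,0,0.0278,-1],[0,0,0,0.017,0,0.0417,-1],[0,0,0,0.0226,0,0.0556,-1],[0,0,0,0.0283,0,0.0695,-1],[0,0,0,0.0313,0,0.0769,-1],[0,0,0,0.0336,0,0.0825,-1],[0,0,0,0.0347,0,0.0852,-1],[0,0,0,0.0358,0,0.088,-1],[0,0,0,0.0358,0,0.088,-1],[0,0,0,0.0358,0,0.088,-1]]]' | grep -E "^force|pos|clock"
python3 - <<'E'
from h import *
c=manip.calibration("scene"); manip.camera("scene"); rs=[]
for cam in("scene","side"):
    if cam=="side": manip.camera("side")
    w=np.array(proj(cam,np.array([590,-233,128.]))); d=[r["location"] for r in manip.pinpoint(cam,"jar_rim") if np.hypot(*(np.array(r["location"])-w))<12]; print(cam,d)
    if d: rs.append(ray(cam,d[0]))
if len(rs)>1: print(tri(rs))
s=manip.read_state(); print(s["force"],s["torque"],rot(s).as_matrix()[:,2])
E
```

```text
clock: 19.52
tool_pos: [581.1, -232.0, 264.2]
force: [0.5, 0.6, -1.7]
clock: 20.43
tool_pos: [580.7, -232.1, 170.1]
force: [-3.2, 2.1, 4.4]
scene [[193.9, 254.0]]
side [[161.5, 339.8]]
(array([ 592.15, -237.18,  125.44]), [np.float64(5.18508974047746), np.float64(5.185089740477251)])
[-3.21  1.59  5.51] [ 0.86  1.04 -0.16] [-0.37  0.04 -0.93]
```

```bash
python3 -m pendant '[[[0,0,0,-0.0038,0,-0.0093,-1],[0,0,0,-0.0075,0,-0.0185,-1],[0,0,0,-0.0113,0,-0.0278,-1],[0,0,0,-0.0113,0,-0.0278,-1]]]' | grep -E "^force|pos|clock"
python3 -m pendant '[[[0,0,0,-0.0038,0,-0.0093,-1],[0,0,0,-0.0094,0,-0.0232,-1],[0,0,0,-0.0151,0,-0.037,-1],[0,0,0,-0.0207,0,-0.0509,-1],[0,0,0,-0.0245,0,-0.0602,-1],[0,0,0,-0.0245,0,-0.0602,-1],[0,0,0,-0.0245,0,-0.0602,-1]]]' | grep -E "^force|pos|clock"
python3 - <<'E'
from h import *
s=manip.read_state(); print(s["force"],s["torque"],rot(s).as_matrix()[:,2],s["grip_width"])
for cam in("scene","side","wrist"):
    snap(cam,"k_"+cam)
    print(cam,[np.round(r["location"]).tolist() for r in manip.pinpoint(cam,"jar_rim")])
a=cv2.imread("pics/k_side.png")[90:240,260:440]; b=cv2.imread("pics/k_wrist.png")[0:400,120:520]
cv2.imwrite("pics/c3.png",np.hstack([cv2.resize(a,(360,300)),cv2.resize(b,(300,300))]))
E
```

```text
clock: 20.97
tool_pos: [582.7, -232.7, 201.9]
force: [0.2, 0.1, -0.6]
clock: 21.55
tool_pos: [581.2, -232.0, 264.2]
force: [-0.4, -0.1, -1.6]
[-0.4  -0.13 -1.62] [-0.13 -1.34 -0.01] [-0.37  0.04 -0.93] 19.350147125159626
scene [[221.0, 285.0], [172.0, 213.0], [161.0, 295.0], [192.0, 257.0]]
side [[206.0, 329.0], [128.0, 330.0], [160.0, 342.0]]
wrist [[93.0, 499.0], [290.0, 348.0], [166.0, 153.0]]
```

View pics/c3.png

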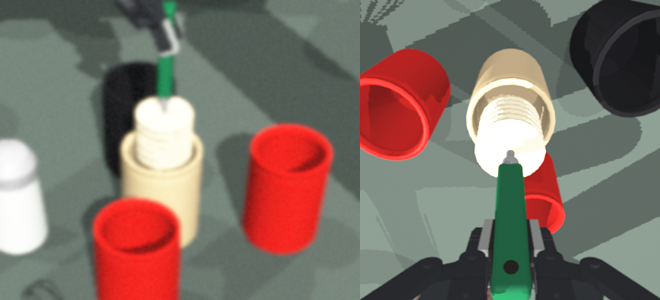

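The jar stands untouched, and the head is centred in its mouth with the bristles still inside. Third press: pause just above the bottom, then press slowly.

```bash
python3 -m pendant '[[[0,0,0,0.0057,0,0.0139,-1],[0,0,0,0.0113,0,0.0278,-1],[0,0,0,0.017,0,0.0417,-1],[0,0,0,0.0226,0,0.0556,-1],[0,0,0,0.0283,0,0.0695,-1],[0,0,0,0.0313,0,0.0769,-1],[0,0,0,0.0328,0,0.0806,-1],[0,0,0,0.0328,0,0.0806,-1],[0,0,0,0.0328,0,0.0806,-1],[0,0,0,0.0336,0,0.0825,-1],[0,0,0,0.0343,0,0.0843,-1],[0,0,0,0.0351,0,0.0862,-1],[0,0,0,0.0358,0,0.088,-1],[0,0,0,0.0362,0,0.0889,-1],[0,0,0,0.0362,0,0.0889,-1],[0,0,0,0.0362,0,0.0889,-1]]]' | grep -E "^force|pos|clock"
python3 -c "
from h import *
s=manip.read_state();print(s['force'],s['torque'])"
```

```text
clock: 23.18
tool_pos: [581.5, -232.3, 169.0]
force: [1.1, 0.3, 6.1]
[1.11 0.26 6.12] [ 0.24 -0.74 -0.1 ]
```

```bash
python3 -m pendant '[[[0,0,0,-0.0075,0,-0.0185,-1],[0,0,0,-0.015,0,-0.037,-1],[0,0,0,-0.0226,0,-0.0556,-1],[0,0,0,-0.0301,0,-0.0741,-1],[0,0,0,-0.0377,0,-0.0926,-1],[0,0,0,-0.0452,0,-0.1111,-1],[0,0,0,-0.0527,0,-0.1296,-1],[0,0,0,-0.0603,0,-0.1482,-1],[0,0,0,-0.0678,0,-0.1667,-1],[0,0,0,-0.0754,0,-0.1852,-1],[0,0,0,-0.0803,0,-0.1973,-1],[0,0,0,-0.0803,0,-0.1973,-1],[0,0,0,-0.0803,0,-0.1973,-1]]]' | grep -E "^force|pos|clock"
python3 - <<'E'
from ik import *
np.set_printoptions(precision=5)
s=manip.read_state(); c=(rot(s),np.array(s["tool_pos"])); print(s["force"],c[1])
# grasp pose
Rg,_=wpose(np.zeros(3),14,-6.3,1); pg=np.array([534.6,140.6,133.2])
Ru=Rg*R.from_euler('y',-36,degrees=True); pu=pg+Rg.apply([62.6,0,-38.9]); ph=pu.copy(); ph[2]=c[1][2]
print(pu,rowto(Ru,ph,c),rowto(Ru,pu,(Ru,ph)),rowto(Rg,pg,(Ru,pu)))
for n in((0,-30,50,34.5),(0,-24,37.3,29.6),(0,-19,29,24.5),(0,-14,20.6,19),(0,-10,13,16),(0,-6,6,13),(0,-3,3,8),(0,0,0,3),(0,0,0,0.5)):
    print(rowto(Rg*R.from_euler('y',n[1],degrees=True),pg+Rg.apply([n[2],0,-n[3]]),(Ru,pu)))
E
```

```text
clock: 24.27
tool_pos: [581.1, -232.0, 380.9]
force: [0.2, 0.6, -2.1]
[ 0.19488  0.58143 -2.05793] [ 581.09081 -231.9798   380.85273]
[585.61977 134.96737 186.08881] [0.1, 0.1, 0.4, -0.0305, -0.3655, 0.0125] [0.0, 0.0, 0.0, 0.073, -0.0, 0.1806] [0.0, 36.0, -0.0, -0.0278, 0.0, 0.0683]
[0.0, 6.0, -0.0, -0.0076, 0.0, 0.011]
[0.0, 12.0, -0.0, -0.015, 0.0, 0.0224]
[0.0, 17.0, 0.0, -0.0187, 0.0, 0.0314]
[0.0, 22.0, 0.0, -0.0223, 0.0, 0.0408]
[0.0, 26.0, 0.0, -0.0267, -0.0, 0.0477]
[0.0, 30.0, 0.0, -0.0306, -0.0, 0.0542]
[0.0, 33.0, -0.0, -0.0301, 0.0, 0.06]
[0.0, 36.0, -0.0, -0.0295, 0.0, 0.0658]
[0.0, 36.0, -0.0, -0.0281, 0.0, 0.0679]
```

```bash
python3 -m pendant '[[[0,0,0,-0.002,-0.015,0.0,-1],[0,0,0,-0.004,-0.045,0.001,-1],[0,0,0,-0.007,-0.08,0.003,-1],[0,0,0,-0.01,-0.115,0.004,-1],[0,0,0,-0.013,-0.15,0.005,-1],[0,0,0,-0.016,-0.185,0.006,-1],[0,0,0,-0.019,-0.22,0.008,-1],[0,0,0,-0.022,-0.255,0.009,-1],[0,0,0,-0.025,-0.29,0.01,-1],[0,0,0,-0.028,-0.325,0.011,-1],[0,0,0,-0.03,-0.35,0.012,-1],[0,0,0,-0.0305,-0.3655,0.0125,-1],[0,0,0,-0.0305,-0.3655,0.0125,-1],[0,0,0,-0.0305,-0.3655,0.0125,-1],[0,0,0,-0.0305,-0.3655,0.0125,-1]]]' | grep -E "^force|pos|clock"
python3 - <<'E'
from ik import *
s=manip.read_state(); c=(rot(s),np.array(s["tool_pos"])); print(s["force"],c[1])
Rg,_=wpose(np.zeros(3),14,-6.3,1); pg=np.array([534.6,140.6,133.2])
Ru=Rg*R.from_euler('y',-36,degrees=True); pu=pg+Rg.apply([62.6,0,-38.9]); print(rowto(Ru,pu,c))
E
```

```text
clock: 25.52
tool_pos: [585.2, 134.4, 380.1]
force: [0.1, -0.7, -1.3]
[ 0.1  -0.69 -1.35] [585.21 134.35 380.14]
[0.2, 0.2, 0.4, 0.0736, -0.0009, 0.1795]
```

Now I'll descend upright into the crate and check the force on the way.

```bash
python3 -m pendant '[[[0,0,0,0.008,0,0.0195,-1],[0,0,0,0.016,0,0.039,-1],[0,0,0,0.024,0,0.0585,-1],[0,0,0,0.032,0,0.078,-1],[0,0,0,0.037,0,0.09,-1],[0,0,0,0.037,0,0.09,-1]]]' | grep -E "^force|pos|clock"
python3 -m pendant '[[[0,0,0,0.006,0,0.015,-1],[0,0,0,0.0122,0,0.03,-1],[0,0,0,0.0184,0,0.045,-1],[0,0,0,0.0246,0,0.06,-1],[0,0,0,0.0307,0,0.075,-1],[0,0,0,0.0365,0,0.0895,-1],[0,0,0,0.0365,0,0.0895,-1],[0,0,0,0.0365,0,0.0895,-1]]]' | grep -E "^force|pos|clock"
python3 - <<'E'
from ik import *
s=manip.read_state(); c=(rot(s),np.array(s["tool_pos"])); print(s["force"],c[1])
Rg,_=wpose(np.zeros(3),14,-6.3,1); pg=np.array([534.6,140.6,133.2])
Ru=Rg*R.from_euler('y',-36,degrees=True); pu=pg+Rg.apply([62.6,0,-38.9]); print(rowto(Ru,pu,c),rowto(Rg,pg,c))
E
```

```text
clock: 26.02
tool_pos: [584.5, 133.2, 280.3]
force: [-0.6, 0.6, -1.7]
clock: 26.68
tool_pos: [586.0, 133.9, 187.3]
force: [0.5, -0.4, -0.5]
[ 0.48 -0.43 -0.49] [585.99 133.87 187.35]
[0.2, 0.2, 0.4, 0.0, -0.0011, 0.0013] [0.1, 36.2, 0.4, -0.0276, -0.0015, 0.0697]
```

```bash
python3 -m pendant '[[[0,6,0,-0.0076,-0.001,0.0115,-1],[0,12,0,-0.015,-0.001,0.023,-1],[0,17,0,-0.0187,-0.001,0.032,-1],[0,22,0,-0.0223,-0.001,0.0415,-1],[0,26,0,-0.0267,-0.001,0.0485,-1],[0,30,0,-0.0306,-0.001,0.055,-1],[0,33,0,-0.0301,-0.001,0.061,-1],[0,36,0,-0.0295,-0.001,0.0665,-1],[0,36,0,-0.0295,-0.001,0.0665,-1],[0,36,0,-0.0295,-0.001,0.0665,-1]]]' | grep -E "^force|pos|clock"
python3 - <<'E'
from ik import *
s=manip.read_state(); c=(rot(s),np.array(s["tool_pos"])); print(s["force"],s["torque"],c[1])
Rg,_=wpose(np.zeros(3),14,-6.3,1); pg=np.array([534.6,140.6,133.2]); print(rowto(Rg,pg,c))
E
```

```text
clock: 27.52
tool_pos: [534.0, 141.1, 138.3]
force: [0.9, -0.6, -0.2]
[ 0.9  -0.57 -0.21] [0.13 0.9  0.01] [533.96 141.1  138.29]
[-0.2, 0.1, 0.5, -0.0006, 0.0004, 0.0051]
```

```bash
python3 -m pendant '[[[0,0,0,-0.0003,0,0.0025,-1],[0,0,0,-0.0006,0,0.0045,-1],[0,0,0,-0.0006,0,0.0045,-1],[0,0,0,-0.0006,0,0.0045,-1]]]' | grep -E "^force|pos|clock"
python3 - <<'E'
from ik import *
s=manip.read_state(); c=(rot(s),np.array(s["tool_pos"])); print(s["force"],s["torque"],c[1])
snap("side","p_side"); snap("wrist","p_wrist")
a=cv2.imread("pics/p_side.png")[240:480,220:420]; b=cv2.imread("pics/p_wrist.png")[60:480,100:540]
cv2.imwrite("pics/c4.png",np.hstack([cv2.resize(a,(333,400)),cv2.resize(b,(420,400))]))
E
```

```text
clock: 27.85
tool_pos: [535.6, 141.6, 132.5]
force: [-0.0, 0.6, 2.2]
[-0.04  0.59  2.25] [0.49 0.67 0.09] [535.65 141.55 132.5 ]
```

View pics/c4.png

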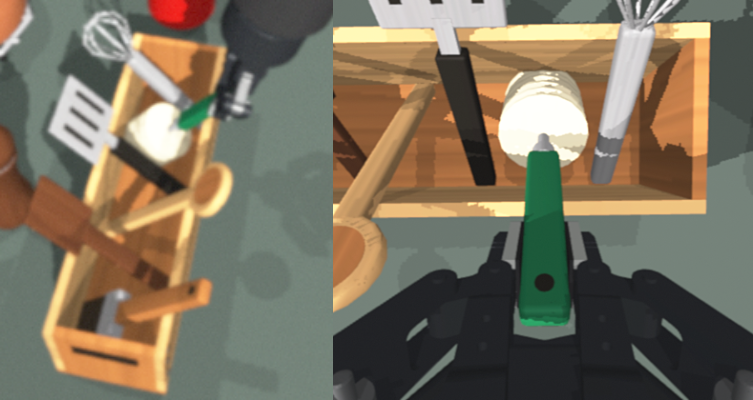

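The brush is back in its slot, leaning over the near rim between the whisk and turner, with light floor contact (~3 N). I'll release and retreat.

```bash
python3 -m pendant '[[[0,0,0,0,0,0,-0.3],[0,0,0,0,0,0,-0.1],[0,0,0,0,0,0,0.2],[0,0,0,0,0,0,0.2],[0,0,0,0,0,0,0.2],[0,0,0,0,0,0,0.2]]]' | grep -E "force|pos|clock|width"
python3 -m pendant '[[[0,0,0,0,0,-0.015,0.2],[0,0,0,0,0,-0.035,0.2],[0,0,0,0,0,-0.06,0.2],[0,0,0,0,0,-0.09,0.2],[0,0,0,0,0,-0.12,0.2],[0,0,0,0,0,-0.15,0.2],[0,0,0,0,0,-0.15,0.2],[0,0,0,0,0,-0.15,0.2],[0,0,0,0,0,-0.15,0.2]]]' | grep -E "force|pos|clock|width"
python3 - <<'E'
from h import *
snap("side","e_side"); snap("wrist","e_wrist")
a=cv2.imread("pics/e_side.png")[60:480,170:470]; b=cv2.imread("pics/e_wrist.png")
cv2.imwrite("pics/c5.png",np.hstack([cv2.resize(a,(300,420)),cv2.resize(b,(500,420))]))
E
```

```text
clock: 28.45
tool_pos: [534.3, 141.0, 131.9]
force: [0.3, -0.7, 0.4]
grip_width: 51.4
finger_force: 0.0
clock: 29.2
tool_pos: [498.3, 144.6, 277.3]
force: [-0.1, 0.1, 0.0]
grip_width: 51.3
finger_force: 0.0
```

View pics/c5.png

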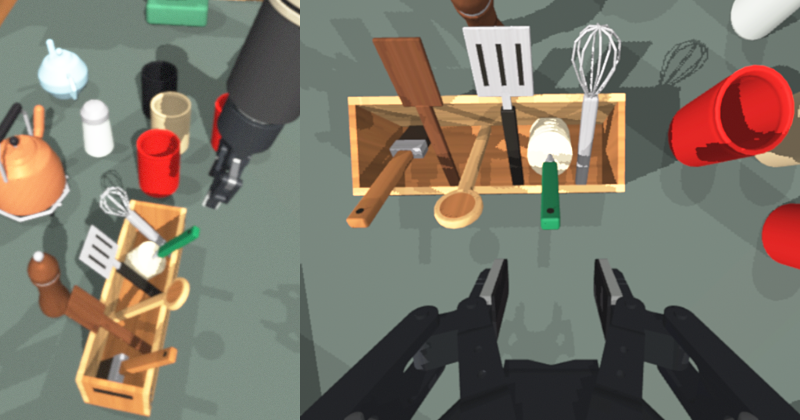

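The brush lies as it was, and all the other utensils, the mill, the shaker and the jars are in place. The gripper is clear.

```bash
python3 -c "
from workcell import manip
print(manip.hand_in())"
```

```text
the job is handed in; nothing more can be done
None
```

The jar was brushed with three gentle presses to the bottom at about 6–7 N each, the brush is back in the crate as it was, nothing else looked disturbed in the last pictures, and the job was handed in at about 29 s.

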